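Bolt up a honey pump and hold its drive gear home on the spline

ROBOT

A 7-joint arm with a two-finger parallel gripper is mounted at the origin on the work surface. World frame = base frame: x ahead of the robot, y to its left, z up, the work surface at z = 0. Lengths are in m, angles in rad, forces in N, time in s.
With the tool pointing down it reaches from about 0.425 to 0.925 m from the base axis. Payload 6.8 kg.
Tool frame: the origin (TCP) lies on the centre line of the jaws, within the pads' length; the fingertips stand 14 mm ahead of it and the grasp point (between the pads) lies 5 mm behind it (bot.finger_overhang is the distance from the TCP to the fingertips, in m); z points along the fingers, y is the line along which they close (so a half turn about z gives the same grasp; the last joint's range is limited). The gripper opens to 85 mm and grips with 20 to 120 N. Pads are 22 mm wide; open, the fingers measure 114 mm over their backs; the gripper's body (76 mm by 85 mm) begins 54 mm behind the grasp point. The pads swing forward as they close: fully open they stand 13 mm farther back than shut.
Start: joints at [-1.366, 0.477, 0.022, 1.555, -0.011, 1.109, -0.083], TCP at [0.208, 0.642, 0.245] pointing down, gripper open.
Joint ranges: [-2.96, 2.96], [-0.34, 2.1], [-1.41, 1.46], [0.24, 2.44], [-1.37, 4.51], [0.17, 1.92], [-2.96, 2.96]. Speed limits (rad/s): [2.39, 2.39, 3.14, 3.14, 3.14, 3.14, 3.14].

INTERFACE

Orientations are given as a unit quaternion [w, x, y, z].
In Python, from station import bot gives the robot as it stands.
- The arm moves only by the shell command python3 -m inch 'ROWS' [OPENING] [FORCE]. ROWS is JSON, a list of rows, each a list of 4 numbers: the shift along the tool's x, y, z in m, then the turn about the tool's z in degrees. A call has 1 to 12 rows; each row shifts and turns the commanded pose from where the row before left it, along the tool's axes as they then stand; what a row does not reach is not made up. A row lasts 1/10 s, in which the tool goes at most 50 mm and 8.59 degrees, less where a joint would pass 70% of its speed; a pose out of reach is approached as far as the arm can. A call is refused whole if a number of a shift passes 0.05 or a number of a turn 8.59, either way. A call with a gripper value outside its range is refused whole. OPENING is the finger opening in m, from 0 to 0.0854, set as the call begins (- or left out, the last holds). The fingers move at their own pace and stop on an object; FORCE is the grip in N (left out, the last holds). Time passes only in rows, so rows that do not move let the fingers close. It gives the time, the measured TCP pose, the force, the opening and the grip force at its end, in the units of the state.
- bot.get_obs(): the state, without advancing time (a new reading comes with each control period).
- bot.read_camera(name): name is "side" or "top" or "wrist"; returns a dict with "color" (480x640x3 uint8, red, green, blue), "mtx" (3x3 intrinsics, pixels), "world_from_camera" (4x4, takes a point from camera to world coordinates); the wrist camera has in their place "hand_eye" (4x4, takes a point from camera to tool coordinates, whose origin is the TCP and whose axes are the flange's). Camera axes: x right, y up, looking along -z (the intrinsics and any distortion apply to the point x, -y, -z); pixel columns grow to the right and rows downward; lengths in m; the calibration is good to about 2 mm. A picture is of the moment at which its call begins: read the wrist's pose just before it. There is no depth.
- bot.hand_in(): hands the job in; it is judged then, once.
The state is a dict: "t": time; "q": joint angles; "joint_vel": joint speeds; "joint_torque": joint torques, N m; "eef_pos": TCP position; "tool_rot": TCP orientation; "contact_force": force on the tool from outside, world axes, zero at the start; "torque": the same for the moment, N m; "gripper_width": opening from 0.0 (shut) to 1.0 (fully open); "grasp_force": force on a finger pad.
Only numpy, scipy, OpenCV 4.12 (cv2) and the standard library are available. Lean on these libraries where they do the work, as an engineer would, in place of code of your own. Each camera call takes 0.05 s, during which the arm holds its last target. There are 200 camera calls.

TASK

Reassemble the stripped honey pump up to its drive gear: first turn all three red wing bolts of the casing clockwise to their end stops, then take the steel drive gear from the parts tray, turn it until its splined bore meshes with the four-key drive shaft and slide it fully home, flush with the casing face, against the spring-loaded shaft seal. The spring would lift it again, so finish with the gripper still holding the gear pressed home, so that the idler gear can be dropped in beside it. Leave everything else where it stands.

Things in the scene. Friction and masses are not known exactly. Their poses are not given: they have to be found in the camera images.
- pump: Gear-pump head fixed to the bench, face up; origin under the centre of its foot, z up. Grey casing, figure-8 outline 91 (x) x 145 mm (y) plus three bolt ears, its flat top face 100 mm above the bench. The open chamber is two joined round bores of 33 mm radius, 30 mm deep, at y = -27 mm (splined drive shaft) and y = +27 mm (plain idler pin). Pipe ports reach to x = +/-84 mm, 107 mm high
- shaft_seat (a point): centre of the chamber floor on the drive shaft's axis, 30 mm below the casing face; axes as the pump's. The gear's underside rests here when it is fully home; its tooth face is then flush with the casing face
- shaft_tip (a point): tip of the drive shaft, 44 mm above the chamber floor, 14 mm above the casing face. The top 12 mm is a brass pilot nose, 7 mm wide at the tip, 13 mm below; under it, from 32 mm above the floor down, a 13 mm steel core carries four straight keys 4.5 mm wide, 20 mm across a pair. The point's x and y axes lie along the keys and turn with the shaft
- drive_shaft (a joint): angle of the drive shaft (rad), anticlockwise seen from above: at 0 its keys lie along the pump's x and y axes; the same again every quarter turn. The shaft is stiff (needs 0.2 N m) but turns either way without limit
- shaft_seal (a joint): how far the black spring-loaded seal ring (36 mm wide, around the shaft) is pressed down (m): 0 is up, standing 8 mm above the chamber floor; 0.008 is level with the floor. It pushes up with 6 N at the top and 12 N when level
- bolt_a_grip (a point): grip point of wing bolt A, at the drive-shaft end of the casing: on the bolt's axis, 22 mm above the casing face. Red T-shaped bolt: an upright bar 44 mm long, 10 mm thick, from 9 to 29 mm above the face, on a 25 mm wide collar; the point's y axis lies along the bar
- bolt_a (a joint): angle of wing bolt A (rad), growing clockwise seen from above: at 0 the bar lies along the pump's y axis; at 1.571 it lies along the pump's x axis (in line with the ports) and meets its end stop, locked. It stays where it is left; turning it takes 0.08 N m
- bolt_b_grip (a point): grip point of wing bolt B, on the ear at the idler end on the pump's +x side; same shape as bolt A
- bolt_b (a joint): angle of wing bolt B (rad), as bolt A's
- bolt_c_grip (a point): grip point of wing bolt C, on the ear at the idler end on the pump's -x side; same shape as bolt A
- bolt_c (a joint): angle of wing bolt C (rad), as bolt A's
- parts_tray: low blue plastic tray 170 (x) x 270 (y) x 18 mm with 4 mm walls, fixed, floor 5 mm above the bench; origin under its centre
- drive_gear: steel drive gear, about 0.35 kg, standing in the tray, z up; origin at the centre of its underside. Toothed part 60 mm across, 12 teeth, 30 mm tall; above it a round journal 30 mm across and 30 mm tall, to be gripped. Its bore goes right through, with four slots for the shaft's keys along the gear's x and y axes (in line with a tooth)
- drive_gear_top (a point): centre of the journal's top end, 60 mm above the gear's underside. The bore is 22 mm wide with four inward teeth 6 mm wide that leave a 15 mm passage: 1 mm clearance all round. It meshes when slots and keys agree within about 0.1 rad; until then the gear sits on the key tops, 32 mm above home, with the pilot nose in its bore
- idler_gear: bystander: black plastic idler gear with a brass-lined plain bore, 60 mm across, 40 mm tall, standing in the tray; origin under its centre
- thrust_washer: bystander: brass ring 40 mm across, 6 mm thick, flat in the tray
- pump_cover: bystander: grey pump cover, a figure-8 plate 91 x 145 x 12 mm with two bosses up to 24 mm, lying on the bench beyond the pump
- jar_amber: bystander: honey jar, 68 mm wide, 85 mm tall, amber with a gold lid
- jar_dark: bystander: honey jar of the same size, dark brown
- hammer: bystander: hammer, 300 mm long, lying on the bench
- wax_cake: bystander: yellow cake of beeswax 140 mm wide on two wooden battens, 47 mm tall
There are look-alikes about, which are no part of the job. Of the things shaped like the drive_gear, the steel one is meant.

How it is judged:
On the way, in this order (a step that is already met when the one before it is completed fails the run):
1. all three wing bolts are turned to their end stops (value of joint each of bolt_a, bolt_b, bolt_c above 1.45 rad), for 0.1 s.
2. the drive gear is meshed on the shaft, below the key tops (z of drive_gear in the frame of shaft_seat below 0.025 m and horizontal distance between drive_gear and shaft_seat below 0.003 m), for 0.1 s.
At the end, for the whole second after the job is handed in: All three bolts within 0.12 rad of their end stops; the gear within 2 mm of fully home, 3 mm of the shaft's axis and 4 degrees of upright, the seal pressed down at least 6 mm, the gear still, and the fingers still on it (all of step 1 and z of drive_gear in the frame of shaft_seat below 0.002 m and horizontal distance between drive_gear and shaft_seat below 0.003 m and angle between the z axis of drive_gear and the z axis of shaft_seat, either way round below 0.07 rad and value of joint shaft_seal above 0.006 m and linear speed of drive_gear below 0.02 m/s and contact force between the fingers and drive_gear above 3 N); the arm keeps its last pose, push and grip.
It fails at once if a bystander (idler gear, washer, cover, jar, hammer, wax) is pushed more than 30 mm (distance of any of idler_gear, thrust_washer, pump_cover, jar_amber, jar_dark, hammer, wax_cake from where it was at the start of the episode above 0.03 m).
It also fails if it takes over 64 s, if anything falls off the work surface, if the arm or the gripper's body presses on something with over 40 N, if the wrist force passes 120 N, or if a joint passes its speed limit or range.

## Working session

There is one attempt and no reset: what is moved stays moved. The work goes in short steps, Python scripts to look and compute and a shell command to move; the robot and the scene stay as the last step left them, time stands still between calls to the robot, and variables do not carry over. Pictures are saved under pics/ and viewed, at most 10 in all, crops included, and the job is handed in when it is done.

```bash
ls; mkdir -p pics; python3 - <<'E'
from station import bot
import cv2
o=bot.get_obs();print({k:o[k] for k in('t','eef_pos','tool_rot','gripper_width','contact_force')})
for n in('top','side'):
    c=bot.read_camera(n);cv2.imwrite(f'pics/{n}0.png',c['color'][:,:,::-1]);print(n,c['mtx'],c['world_from_camera'],[k for k in c])
E
```

```text
pics
{'t': 0.0, 'eef_pos': array([0.2075558 , 0.64170224, 0.24430972]), 'tool_rot': array([-7.03965248e-05,  1.55749847e-01,  9.87796099e-01, -9.20822796e-04]), 'gripper_width': 1.0016326666547444, 'contact_force': array([ 0.29406362,  0.82322406, -0.50755582])}
top [[569.52942745   0.         331.28664328]
 [  0.         569.52942745 244.31910484]
 [  0.           0.           1.        ]] [[ 0.00954959  0.98235178 -0.18679881  0.2474841 ]
 [-0.99990767  0.01118711  0.00771406  0.00201899]
 [ 0.00966766  0.18670789  0.9823679   1.70245592]
 [ 0.          0.          0.          1.        ]] ['color', 'mtx', 'world_from_camera']
side [[612.4854017    0.         319.69098446]
 [  0.         612.4854017  250.91009345]
 [  0.           0.           1.        ]] [[ 0.74712835  0.43562736 -0.50202393 -0.28351571]
 [-0.66433348  0.5137864  -0.54284856 -0.92834851]
 [ 0.02145338  0.73908885  0.67326623  1.21275752]
 [ 0.          0.          0.          1.        ]] ['color', 'mtx', 'world_from_camera']
```

View pics/top0.png

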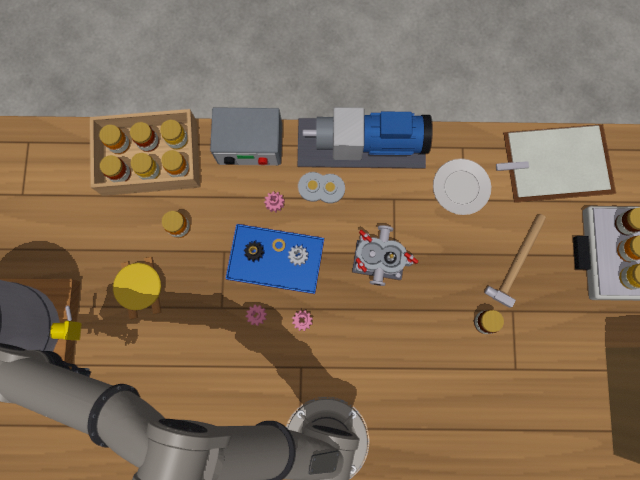

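View pics/side0.png

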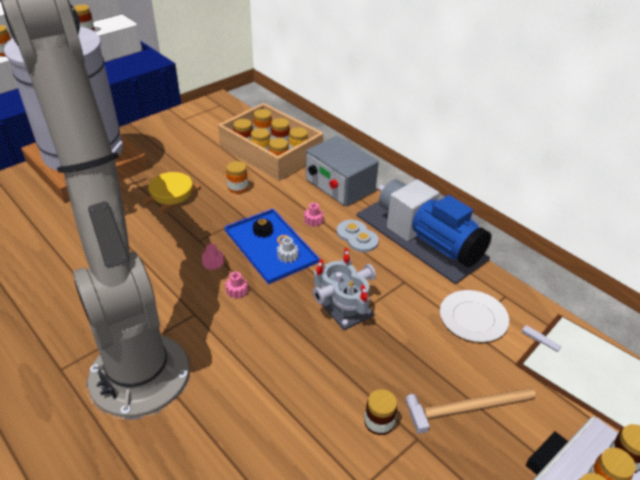

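The top view shows the pump at about (382,257) with its drive shaft near (391,257), and the steel gear at (298,256) in the blue tray. Red bolts are near (365,236), (410,260) and (365,270). I'll take an enlarged crop next.

```bash
cat > h.py <<'E'
import numpy as np,cv2
from station import bot
from scipy.spatial.transform import Rotation as R
def pose():
    o=bot.get_obs();q=np.array(o['tool_rot']);T=np.eye(4);T[:3,:3]=R.from_quat(q[[1,2,3,0]]).as_matrix();T[:3,3]=o['eef_pos'];return T
def ray(mtx,W,u,v,z):
    d=W[:3,:3]@np.array([(u-mtx[0,2])/mtx[0,0],-(v-mtx[1,2])/mtx[1,1],-1]);o=W[:3,3];return (o+d*(z-o[2])/d[2])[:2]
def proj(mtx,W,p):
    c=np.linalg.inv(W)@np.r_[p,1];return np.array([mtx[0,2]-mtx[0,0]*c[0]/c[2],mtx[1,2]+mtx[1,1]*c[1]/c[2]])
def tomove(dxy):  # world xy shift -> tool x,y
    T=pose();return T[:3,:3].T@np.r_[dxy,0]
def wrist(name):
    T=pose();c=bot.read_camera('wrist');cv2.imwrite(f'pics/{name}.png',c['color'][:,:,::-1]);W=T@c['hand_eye'];np.savez(f'pics/{name}.npz',m=c['mtx'],W=W);return c['mtx'],W,c
E
python3 - <<'E'
from h import *
c=bot.read_camera('top');m,W=c['mtx'],c['world_from_camera']
im=c['color'][:,:,::-1][215:305,270:430]
cv2.imwrite('pics/crop0.png',cv2.resize(im,(800,450),interpolation=cv2.INTER_CUBIC))
for u,v,z in((391,257,.114),(382,257,.1),(298,255,.065)):print(ray(m,W,u,v,z))
T=pose();print(T.round(3))
m,W,c=wrist('w0');print(m,[k for k in c],c['hand_eye'])
E
```

```text
[ 0.51492738 -0.17979352]
[ 0.51699736 -0.15567874]
[0.52605727 0.08587526]
[[-0.951  0.308 -0.     0.208]
 [ 0.308  0.951 -0.001  0.642]
 [-0.    -0.001 -1.     0.245]
 [ 0.     0.     0.     1.   ]]
[[333.08437709   0.         323.46110458]
 [  0.         333.08437709 239.34394154]
 [  0.           0.           1.        ]] ['color', 'mtx', 'hand_eye'] [[-1.28032452e-03  9.46965901e-01  3.21331517e-01  8.17773346e-02]
 [ 9.99999018e-01  1.39529427e-03 -1.27509538e-04 -2.76560340e-04]
 [-5.69099208e-04  3.21331038e-01 -9.46966758e-01 -1.29598027e-01]
 [ 0.00000000e+00  0.00000000e+00  0.00000000e+00  1.00000000e+00]]
```

View pics/crop0.png

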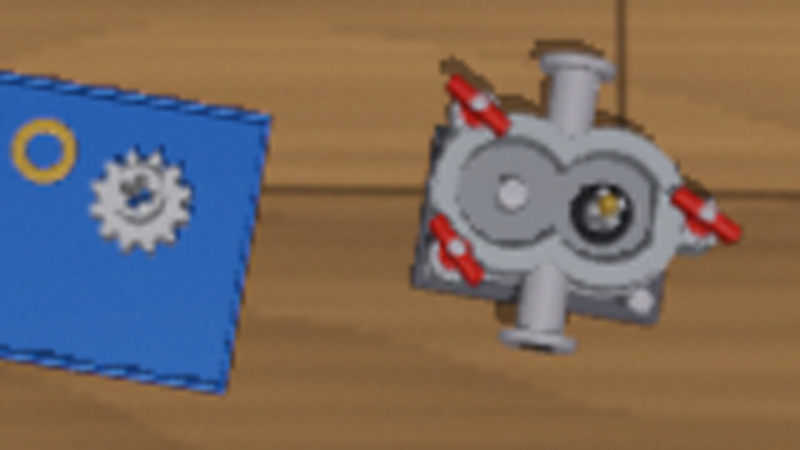

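The crop shows the pump yawed about -8°. Bolt bars are centred at crop (706,214) for A, (478,103) for B and (458,248) for C. Their world angles are about 56°, 45° and 36°, and the target is -8°. I'll move over there along an arc.

```bash
python3 -m inch '[[-0.042,-0.0204,0,0],[-0.042,-0.0204,0,0],[-0.042,-0.0204,0,0],[-0.042,-0.0204,0,0],[-0.042,-0.0204,0,0],[-0.042,-0.0204,0,0],[-0.042,-0.0204,0,0],[-0.042,-0.0204,0,0],[-0.042,-0.0204,0,0]]' 0.035 60; python3 - <<'E'
from h import *
o=bot.get_obs();print(o['q'],o['t']);print(pose().round(3))
c=bot.read_camera('top');m,W=c['mtx'],c['world_from_camera']
print(m[0,0]) 
for n,x,y,z in(('A',706,214,.129),('B',478,103,.129),('C',458,248,.129),('nose',607,203,.114),('gear',141,193,.065)):print(n,ray(m,W,270+x/5,215+y/5,z))
for n,a,b,z in(('A',(675,195),(738,238),.129),('B',(452,78),(505,132),.129),('C',(437,220),(480,280),.129),('port',(540,340),(577,65),.1)):
    d=ray(m,W,270+b[0]/5,215+b[1]/5,z)-ray(m,W,270+a[0]/5,215+a[1]/5,z);print(n,d,np.degrees(np.arctan2(d[1],d[0])))
E
```

```text
t: 1.1
eef_pos: [0.5119, 0.3497, 0.2453]
tool_rot: [-0.0, 0.156, 0.988, 0.0]
contact_force: [0.4, 1.0, 0.6]
gripper_width: 0.411
grasp_force: 0.0
[-0.80796633  0.387128    0.14246908  1.70154862 -0.06171063  1.05724512
  0.61252338] 1.1
[[-0.952  0.308 -0.     0.512]
 [ 0.308  0.952  0.     0.35 ]
 [ 0.     0.    -1.     0.245]
 [ 0.     0.     0.     1.   ]]
569.5294274514791
A [ 0.51076109 -0.23474347]
B [ 0.57282845 -0.10693503]
C [ 0.48994962 -0.09560797]
nose [ 0.51895867 -0.1809676 ]
gear [0.53020384 0.08537711]
A [-0.02403633 -0.03495916] -124.51064871814783
B [-0.03076516 -0.0298747 ] -135.84129194768724
C [-0.03363749 -0.02403058] -144.45803076588433
port [ 0.15956901 -0.02226797] -7.9443623809923
```

```bash
python3 -m inch '[[-0.015,-0.0464,0,0],[-0.015,-0.0464,0,0],[-0.015,-0.0464,0,0],[-0.015,-0.0464,0,0],[-0.015,-0.0464,0,0],[-0.015,-0.0464,0,0],[-0.015,-0.0464,0,0],[-0.015,-0.0464,0,0],[-0.015,-0.0464,0,0],[-0.015,-0.0464,0,0],[-0.015,-0.0464,0,0],[-0.015,-0.0464,0,0]]'; python3 -m inch '[[0,0,0,8.5],[0,0,0,8.5],[0,0,0,8.5],[0,0,0,8.5],[0,0,0,8.5],[0,0,0,8.5],[0,0,0,8.5],[0,0,0,8.5],[0,0,0,8.5],[0,0,0,8.5],[0,0,0,8.5],[0,0,0,8.5]]'; python3 -m inch '[[0,0,0,5],[0,0,0,0],[0,0,0,0]]';python3 - <<'E'
from h import *
print(pose().round(3),bot.get_obs()['q'])
m,W,c=wrist('w1')
E
```

```text
t: 2.35
eef_pos: [0.5105, -0.2355, 0.2454]
tool_rot: [0.0, 0.156, 0.988, 0.0]
contact_force: [0.8, 0.2, 0.9]
gripper_width: 0.41
grasp_force: 0.0
t: 3.55
eef_pos: [0.5108, -0.2335, 0.2452]
tool_rot: [-0.0, 0.867, 0.498, -0.0]
contact_force: [-0.9, -0.3, 0.6]
gripper_width: 0.412
grasp_force: 0.0
t: 3.85
eef_pos: [0.5108, -0.2336, 0.2452]
tool_rot: [-0.0, 0.886, 0.464, -0.0]
contact_force: [-0.3, 1.0, 0.2]
gripper_width: 0.412
grasp_force: 0.0
[[ 0.57   0.822 -0.     0.511]
 [ 0.822 -0.57   0.    -0.234]
 [-0.    -0.    -1.     0.245]
 [ 0.     0.     0.     1.   ]] [-0.32380336  0.37426477  0.82643997  1.8704005  -0.31809288  1.0342771
  0.02689058]
```

View pics/w1.png

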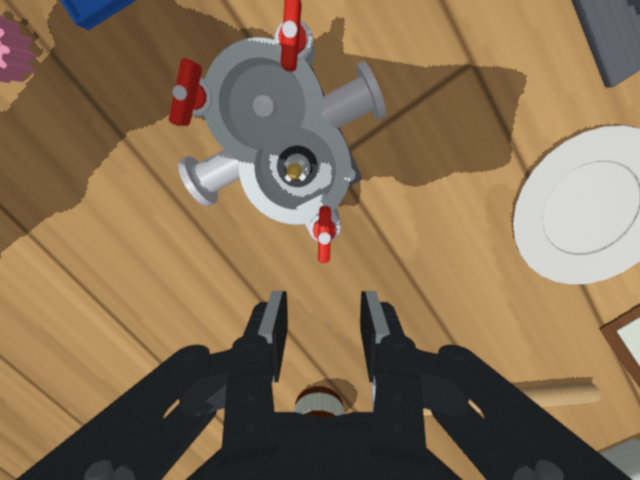

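The wrist view shows bolt A's bar running vertically from (324,207) to (324,262) with its hub at (324,238). B's hub is at (289,30), C's is at (180,93), and the nose tip is near (294,171).

```bash
python3 - <<'E'
from h import *
d=np.load('pics/w1.npz');m,W=d['m'],d['W']
for n,u,v,z in(('A',324,238,.129),('B',289,30,.129),('C',180,93,.129),('nose',294,171,.114),('pin',263,105,.10)):print(n,ray(m,W,u,v,z))
for n,a,b in(('A',(324,262),(324,207)),('B',(289,68),(292,0)),('C',(182,124),(189,61))):
    e=ray(m,W,*b,.127)-ray(m,W,*a,.127);print(n,np.linalg.norm(e),np.degrees(np.arctan2(e[1],e[0])))
p=ray(m,W,324,238,.129);print('move A',tomove(p-pose()[:2,3]))
im=cv2.imread('pics/w1.png')[130:270,240:380];cv2.imwrite('pics/c1.png',cv2.resize(im,(560,560),interpolation=cv2.INTER_CUBIC))
E
```

```text
A [ 0.51216701 -0.23381838]
B [ 0.57409701 -0.1053444 ]
C [ 0.491187   -0.09297712]
nose [ 0.52146932 -0.17989923]
pin [ 0.52966866 -0.12689348]
A 0.04514191324270192 55.192411993619885
B 0.03877538664579227 50.47129165336697
C 0.0408212105399283 40.963268496194466
move A [ 6.81073343e-04  1.18604221e-03 -1.50694169e-07]
```

View pics/c1.png

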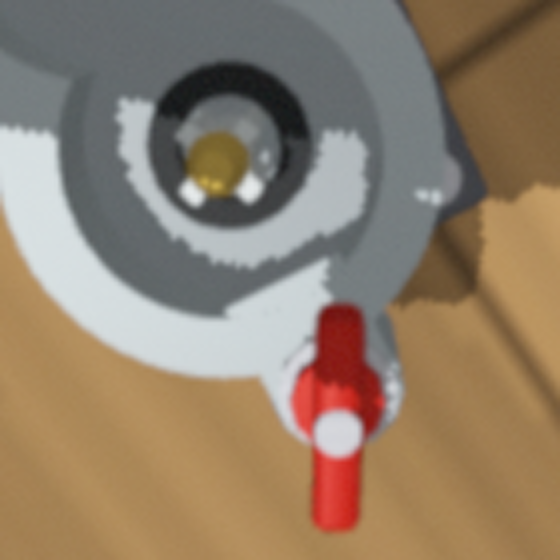

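The crop confirms A's bar is aligned with the jaws, hub at crop (337,430), and it shows two shaft keys at crop (192,193) and (248,188). I'll grip A and turn it.

```bash
python3 -m inch '[[0.001,0.001,0.04,0],[0,0,0.04,0],[0,0,0.025,0],[0,0,0.014,0],[0,0,0,0]]'; python3 -m inch '[[0,0,0,0],[0,0,0,0],[0,0,0,0],[0,0,0,0]]' 0.0 50; python3 -m inch '[[0,0,0,8],[0,0,0,8],[0,0,0,8],[0,0,0,8],[0,0,0,8],[0,0,0,8],[0,0,0,8],[0,0,0,0]]'; python3 -c "
from h import *
o=bot.get_obs();print(o['torque'],o['q'])"
```

```text
t: 4.4
eef_pos: [0.5113, -0.2334, 0.125]
tool_rot: [-0.001, 0.887, 0.463, -0.001]
contact_force: [-1.0, 0.6, -0.7]
gripper_width: 0.417
grasp_force: 0.0
t: 4.8
eef_pos: [0.5117, -0.2334, 0.1277]
tool_rot: [-0.001, 0.887, 0.462, 0.0]
contact_force: [-4.6, 2.0, 6.2]
gripper_width: 0.102
grasp_force: 49.4
t: 5.6
eef_pos: [0.5115, -0.2332, 0.1277]
tool_rot: [-0.001, 1.0, -0.01, -0.0]
contact_force: [-6.3, 3.9, 7.4]
gripper_width: 0.103
grasp_force: 50.3
[ 0.73462248  1.32057236 -0.07874145] [-0.37808775  0.64039334  0.96740822  1.97482575 -0.68418601  0.8950636
 -0.63505658]
```

```bash
python3 -m inch '[[0,0,0,4],[0,0,0,3],[0,0,0,2],[0,0,0,0]]'; python3 -c "
from h import *
o=bot.get_obs();print(o['torque'],np.degrees(2*np.arctan2(o['tool_rot'][2],o['tool_rot'][1])))"
```

```text
t: 6.0
eef_pos: [0.5115, -0.2331, 0.1277]
tool_rot: [-0.001, 0.996, -0.086, -0.001]
contact_force: [-6.3, 3.2, 8.1]
gripper_width: 0.099
grasp_force: 51.1
[0.59279949 1.32080432 0.65726389] -9.835424265930893
```

```bash
python3 -m inch '[[0,0,0,-1.5],[0,0,0,0],[0,0,0,0],[0,0,0,0]]' 0.038; python3 -m inch '[[0,0,-0.03,0],[0,0,-0.03,0],[0.02,-0.0457,0,0],[0.02,-0.0457,0,0],[0,-0.0457,0,0],[0,0,0,-8.5],[0,0,0,-8.5],[0,0,0,-8.5],[0,0,0,-8.5],[0,0,0,-8.5],[0,0,0,-8.5],[0,0,0,-3]]';python3 -m inch '[[0,0,0,0],[0,0,0,0]]'; python3 - <<'E'
from h import *
o=bot.get_obs();print(o['q'],np.degrees(2*np.arctan2(o['tool_rot'][2],o['tool_rot'][1])))
wrist('w2')
for n,p in(('B',[.574,-.1053]),('C',[.4912,-.093])):print(n,tomove(np.array(p)-pose()[:2,3]))
E
```

```text
t: 6.4
eef_pos: [0.5126, -0.2338, 0.1266]
tool_rot: [0.0, 0.997, -0.073, 0.0]
contact_force: [-0.2, -1.0, -0.5]
gripper_width: 0.45
grasp_force: 0.0
t: 7.6
eef_pos: [0.5719, -0.1041, 0.1865]
tool_rot: [-0.0, 0.921, 0.389, 0.0]
contact_force: [-0.5, -0.2, 0.3]
gripper_width: 0.444
grasp_force: 0.0
t: 7.8
eef_pos: [0.5718, -0.104, 0.1863]
tool_rot: [-0.0, 0.922, 0.386, 0.0]
contact_force: [0.1, 0.2, -0.3]
gripper_width: 0.445
grasp_force: 0.0
[-0.55408135  0.51099066  0.85073943  1.88374234 -0.46633636  0.9577161
 -0.26692908] 45.46212220852597
B [ 6.05818983e-04  2.48264409e-03 -5.08606912e-08]
C [-4.86816101e-02 -6.51773833e-02  5.13891761e-06]
```

View pics/w2.png

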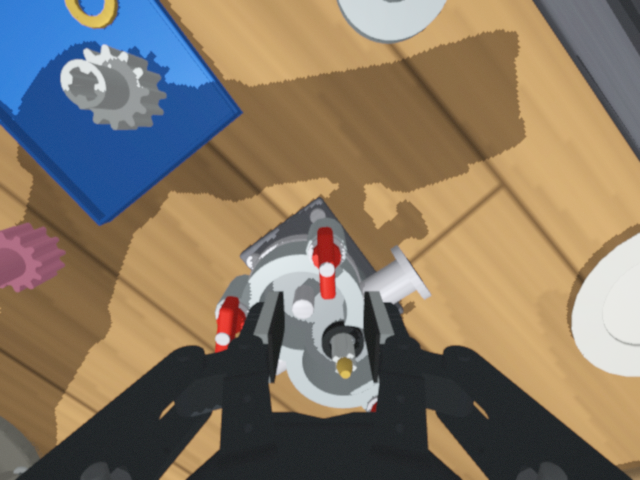

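B's hub is at (327,269) and its bar is nearly vertical, so it lies about 2.5 mm to the jaws' +y, as computed. The gear in the tray is visible at (110,85). I'll grip and turn B.

```bash
python3 -m inch '[[0.001,0.0025,0.03,0],[0,0,0.02,0],[0,0,0.01,0],[0,0,0,0]]'; python3 -m inch '[[0,0,0,0],[0,0,0,0],[0,0,0,0],[0,0,0,0]]' 0.0 50; python3 -m inch '[[0,0,0,8],[0,0,0,8],[0,0,0,8],[0,0,0,8],[0,0,0,8],[0,0,0,8],[0,0,0,4],[0,0,0,3],[0,0,0,0],[0,0,0,0]]'; python3 -c "
from h import *
o=bot.get_obs();print(o['torque'],np.degrees(2*np.arctan2(o['tool_rot'][2],o['tool_rot'][1])))"
```

```text
t: 8.25
eef_pos: [0.5735, -0.1048, 0.1251]
tool_rot: [-0.0, 0.922, 0.387, -0.001]
contact_force: [-0.6, -0.6, 0.3]
gripper_width: 0.448
grasp_force: 0.0
t: 8.65
eef_pos: [0.5743, -0.1042, 0.1274]
tool_rot: [-0.001, 0.922, 0.387, 0.0]
contact_force: [-4.2, 3.2, 6.3]
gripper_width: 0.103
grasp_force: 49.8
t: 9.65
eef_pos: [0.5745, -0.105, 0.1274]
tool_rot: [-0.0, 0.997, -0.082, 0.0]
contact_force: [-2.7, 0.6, 4.6]
gripper_width: 0.102
grasp_force: 49.9
[0.17607843 0.55007195 0.29985573] -9.366154968017813
```

```bash
python3 -m inch '[[0,0,0,1.5],[0,0,0,0]]';python3 -c "
from h import *
o=bot.get_obs();print(o['torque'],np.degrees(2*np.arctan2(o['tool_rot'][2],o['tool_rot'][1])))"; python3 -m inch '[[0,0,0,-2],[0,0,0,0],[0,0,0,0],[0,0,0,0]]' 0.038; python3 -m inch '[[0,0,-0.03,0],[0,0,-0.02,0],[-0.042,0.0005,0,0],[-0.042,0.0005,0,0],[0,0,0,-8.5],[0,0,0,-8.5],[0,0,0,-8.5],[0,0,0,-8.5],[0,0,0,-8.5],[0,0,0,-4.5],[0,0,0,0],[0,0,0,0]]'; python3 - <<'E'
from h import *
o=bot.get_obs();print(o['q'],np.degrees(2*np.arctan2(o['tool_rot'][2],o['tool_rot'][1])))
for n,p in(('C',[.4912,-.093]),):print(n,tomove(np.array(p)-pose()[:2,3]))
E
```

```text
t: 9.85
eef_pos: [0.5746, -0.105, 0.1274]
tool_rot: [-0.0, 0.995, -0.095, 0.0]
contact_force: [-4.0, 1.2, 6.8]
gripper_width: 0.102
grasp_force: 55.2
[0.20613303 0.74478236 0.82698085] -10.8810882477934
t: 10.25
eef_pos: [0.5744, -0.105, 0.1263]
tool_rot: [-0.0, 0.997, -0.078, 0.0]
contact_force: [-0.5, -0.6, 0.8]
gripper_width: 0.446
grasp_force: 0.0
t: 11.45
eef_pos: [0.4911, -0.0931, 0.1763]
tool_rot: [-0.0, 0.946, 0.325, 0.0]
contact_force: [-0.2, 0.5, 0.5]
gripper_width: 0.447
grasp_force: 0.0
[-0.70109163  0.4105862   0.96642988  2.08013204 -0.44462963  0.86962572
 -0.38670774] 37.914987320159774
C [ 8.08290389e-05 -9.93914345e-06  1.93274535e-08]
```

```bash
python3 -m inch '[[0,0,0.03,0],[0,0,0.015,0],[0,0,0.005,0],[0,0,0,0]]'; python3 -m inch '[[0,0,0,0],[0,0,0,0],[0,0,0,0],[0,0,0,0]]' 0.0 50; python3 -m inch '[[0,0,0,8],[0,0,0,8],[0,0,0,8],[0,0,0,8],[0,0,0,8],[0,0,0,5],[0,0,0,3.5],[0,0,0,0],[0,0,0,0]]'; python3 -c "
from h import *
o=bot.get_obs();print(o['torque'],np.degrees(2*np.arctan2(o['tool_rot'][2],o['tool_rot'][1])))"
```

```text
t: 11.85
eef_pos: [0.4907, -0.0931, 0.1258]
tool_rot: [-0.0, 0.945, 0.326, -0.001]
contact_force: [0.1, 0.1, -0.1]
gripper_width: 0.444
grasp_force: 0.0
t: 12.25
eef_pos: [0.4907, -0.0922, 0.127]
tool_rot: [-0.001, 0.945, 0.326, -0.0]
contact_force: [-3.9, 2.9, 7.1]
gripper_width: 0.099
grasp_force: 49.6
t: 13.15
eef_pos: [0.4908, -0.0924, 0.1271]
tool_rot: [-0.001, 0.996, -0.089, -0.001]
contact_force: [-4.2, 1.7, 7.9]
gripper_width: 0.105
grasp_force: 52.8
[0.38388955 0.93415617 0.8429091 ] -10.253636146913204
```

```bash
python3 -m inch '[[0,0,0,-2],[0,0,0,0],[0,0,0,0],[0,0,0,0]]' 0.038; python3 -m inch '[[0,0,-0.04,0],[0,0,-0.04,0],[0.0217,0.041,-0.02,0],[0.0217,0.041,0,0],[0,0,0,0],[0,0,0,0],[0,0,0,0]]'; python3 - <<'E'
from h import *
m,W,c=wrist('w3');print(pose()[:3,3])
p=proj(m,W,[.521,-.180,.1]);print(p)
x,y=int(p[0])-70,int(p[1])-50
print(x,y,c['color'].shape)
im=cv2.imread('pics/w3.png')[y:y+100,x:x+140];cv2.imwrite('pics/c3.png',cv2.resize(im,(784,560),interpolation=cv2.INTER_CUBIC))
E
```

```text
t: 13.55
eef_pos: [0.4913, -0.0929, 0.1264]
tool_rot: [-0.0, 0.997, -0.074, 0.0]
contact_force: [-0.2, -0.1, -0.6]
gripper_width: 0.446
grasp_force: 0.0
t: 14.25
eef_pos: [0.5217, -0.179, 0.2255]
tool_rot: [-0.0, 0.997, -0.073, -0.001]
contact_force: [0.6, -0.2, -0.7]
gripper_width: 0.443
grasp_force: 0.0
[ 0.52176561 -0.17851434  0.22550168]
[324.69278388 236.45816814]
254 186 (480, 640, 3)
```

View pics/c3.png

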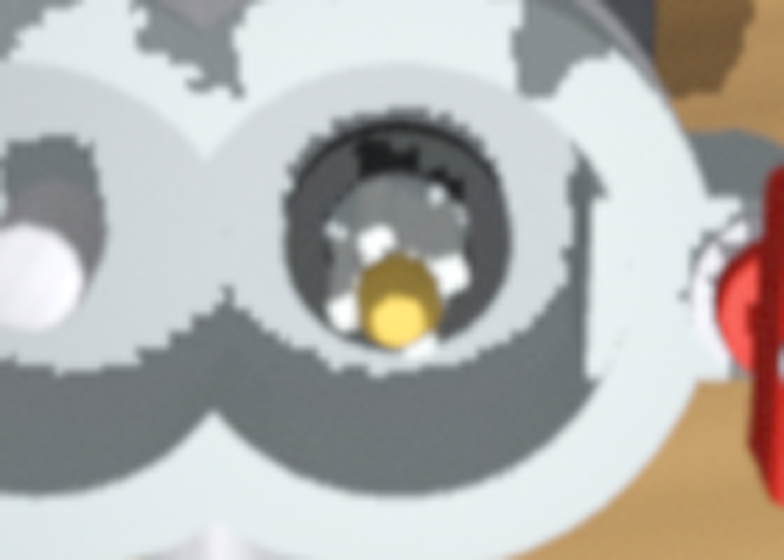

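The four white key tops show at crop (377,240), (453,272), (422,347) and (343,312), around the brass tip at (400,320).

```bash
python3 - <<'E'
from h import *
d=np.load('pics/w3.npz');m,W=d['m'],d['W']
f=lambda x,y,z:ray(m,W,254+(x+.5)/5.6-.5,186+(y+.5)/5.6-.5,z)
k=[f(*p,.102) for p in((377,240),(453,272),(422,347),(343,312))]
print('ctr',np.mean(k,0),'tip',f(400,320,.114),'radii',[np.linalg.norm(a-np.mean(k,0)) for a in k])
a=[np.degrees(np.arctan2(*(k[i]-k[j])[::-1])) for i,j in((0,2),(1,3))];print(a)
print('seal c',f(398,237,.078))
for y in(-.05,):
    yaw=np.radians(-8.5);A,B,C=np.array([.5117,-.2334]),np.array([.5745,-.105]),np.array([.4908,-.0924]);print(np.degrees(np.arctan2(*(B-C)[::-1])))
top=[.530,.0855]
m=tomove(np.array(top)-pose()[:2,3]);print(m)
E
```

```text
ctr [ 0.52041967 -0.17999311] tip [ 0.52050145 -0.18014436] radii [np.float64(0.008496925546172289), np.float64(0.0083428363577484), np.float64(0.008870649609003512), np.float64(0.00849425607789099)]
[np.float64(13.357164092197314), np.float64(-77.47870178590182)]
seal c [ 0.52158576 -0.18011154]
-8.560889571164608
[-3.01380387e-02 -2.62417626e-01  2.56298924e-04]
```

```bash
python3 -m inch '[[-0.005,-0.0437,0,0],[-0.005,-0.0437,0,0],[-0.005,-0.0437,0,0],[-0.005,-0.0437,0,0],[-0.005,-0.0437,0,0],[-0.005,-0.0437,0,0],[0,0,0.04,0],[0,0,0,0],[0,0,0,0]]' 0.06; python3 - <<'E'
from h import *
m,W,c=wrist('w4');print(pose()[:3,3],bot.get_obs()['q'])
p=proj(m,W,[.530,.0855,.065]);print(p)
x,y=int(p[0])-50,int(p[1])-40
print(x,y)
im=cv2.imread('pics/w4.png')[y:y+80,x:x+100];cv2.imwrite('pics/c4.png',cv2.resize(im,(700,560),interpolation=cv2.INTER_CUBIC))
E
```

```text
t: 15.2
eef_pos: [0.5297, 0.0839, 0.1861]
tool_rot: [0.0, 0.997, -0.073, -0.001]
contact_force: [-0.5, -0.4, 1.1]
gripper_width: 0.701
grasp_force: 0.0
[0.53058947 0.08305669 0.18701816] [-1.13117302  0.61553273  1.20905573  1.99363543 -0.68501026  1.02190612
 -1.31068443]
[320.96495511 237.43842202]
270 197
```

View pics/c4.png

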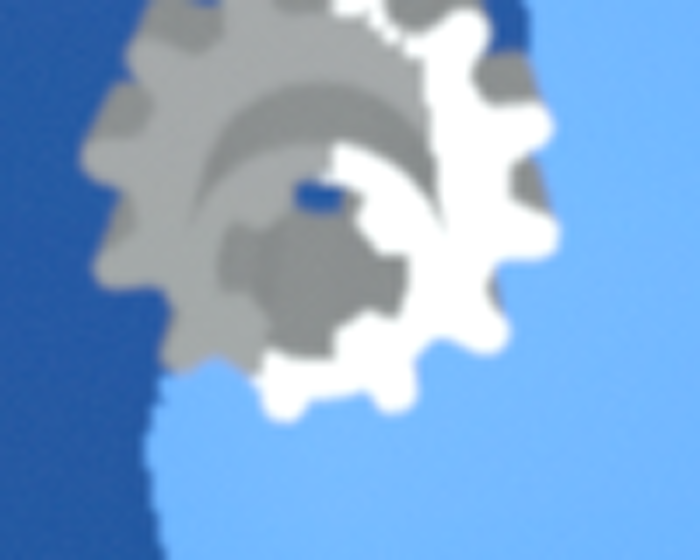

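The journal top is centred near crop (312,269). Slot ends are at the top (322,180), right (404,288), bottom (302,354) and left (220,255).

```bash
python3 - <<'E'
from h import *
d=np.load('pics/w4.npz');m,W=d['m'],d['W']
f=lambda x,y,z:ray(m,W,270+(x+.5)/7-.5,197+(y+.5)/7-.5,z)
k=[f(*p,.065) for p in((322,180),(404,288),(302,354),(220,255))]
c=np.mean(k,0);print(c,[np.linalg.norm(a-c) for a in k],[np.degrees(np.arctan2(*(k[i]-k[j])[::-1])) for i,j in((0,2),(1,3))])
print('ring',f(316,268,.065)); print(tomove(c-pose()[:2,3]),pose()[:3,3],np.degrees(np.arctan2(pose()[1,0],pose()[0,0])))
E
```

```text
[0.53270845 0.09054001] [np.float64(0.010595322609418199), np.float64(0.010618625768263685), np.float64(0.010192901147300487), np.float64(0.01050762287679033)] [np.float64(-15.231793236932601), np.float64(-109.18986167725359)]
ring [0.53285542 0.09006494]
[ 9.90327081e-04 -7.71423229e-03 -1.87054321e-06] [0.53058947 0.08305669 0.18701816] -8.494601698910111
```

```bash
python3 -m inch '[[0.001,-0.007,0,-8.5],[0,0,0,-8.5],[0,0,0,-8.5],[0,0,0,-8.5],[0,0,0,-8.5],[0,0,0,-8.5],[0,0,0,-8.5],[0,0,0,0],[0,0,0,0],[0,0,0,0]]'; python3 - <<'E'
from h import *
m,W,c=wrist('w5');
for p in([.5327,.0905],[.530,.0855]):print(tomove(np.array(p)-pose()[:2,3]),proj(m,W,[*p,.065]))
im=cv2.imread('pics/w5.png');p=proj(m,W,[.5327,.0905,.065]);x,y=int(p[0])-50,int(p[1])-40;print(x,y,pose()[:3,3])
cv2.imwrite('pics/c5.png',cv2.resize(im[y:y+80,x:x+100],(700,560),interpolation=cv2.INTER_CUBIC))
E
```

```text
t: 16.25
eef_pos: [0.533, 0.09, 0.1866]
tool_rot: [0.0, 0.903, 0.429, 0.0]
contact_force: [0.8, -0.1, -0.2]
gripper_width: 0.705
grasp_force: 0.0
[ 1.67001120e-04 -3.12486990e-04 -1.03055105e-07] [321.64821133 236.51525118]
[-5.41605743e-03  7.45557072e-04 -2.12952184e-07] [323.00075117 243.15596526]
271 196 [0.53283718 0.09017332 0.18638269]
```

View pics/c5.png

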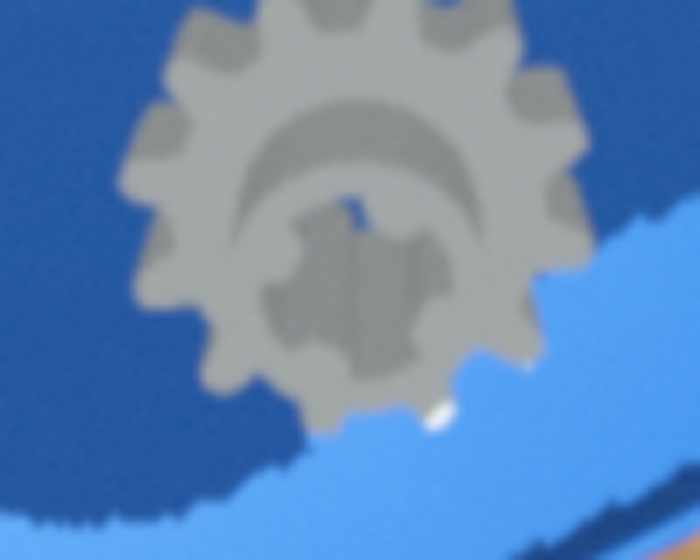

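The bore centre at crop (358,287) matches the prediction exactly. Slot ends are at the top (325,205), bottom (393,374), left (273,318) and right (445,262).

```bash
python3 - <<'E'
from h import *
d=np.load('pics/w5.npz');m,W=d['m'],d['W']
f=lambda x,y,z:ray(m,W,271+(x+.5)/7-.5,196+(y+.5)/7-.5,z)
k=[f(*p,.065) for p in((325,205),(445,262),(393,374),(273,318))]
c=np.mean(k,0);print(c,[np.degrees(np.arctan2(*(k[i]-k[j])[::-1])) for i,j in((0,2),(1,3))],np.degrees(np.arctan2(pose()[1,0],pose()[0,0])))
E
python3 -m inch '[[0,0,0.05,0],[0,0,0.05,0],[0,0,0.02,0],[0,0,0.012,0],[0,0,0,0]]'
python3 -m inch '[[0,0,0,0],[0,0,0,0],[0,0,0,0],[0,0,0,0]]' 0.0 80
```

```text
[0.5325509  0.09004977] [np.float64(71.61330144915402), np.float64(-20.35268838528015)] 50.90010051079925
t: 16.8
eef_pos: [0.5322, 0.0902, 0.0531]
tool_rot: [0.0, 0.902, 0.431, -0.001]
contact_force: [-0.9, -0.6, 0.5]
gripper_width: 0.699
grasp_force: 0.0
t: 17.2
eef_pos: [0.5337, 0.0909, 0.0558]
tool_rot: [-0.0, 0.902, 0.431, 0.001]
contact_force: [-2.0, 0.7, 5.9]
gripper_width: 0.327
grasp_force: 78.7
```

```bash
python3 -m inch '[[0,0,-0.02,0],[0,0,-0.05,0],[0,0,-0.05,0],[0,0,-0.03,0],[0,0,0,0],[0,0,0,0]]'; python3 -m inch '[[-0.0363,0.0268,0,0],[-0.0363,0.0268,0,0],[-0.0363,0.0268,0,0],[-0.0363,0.0268,0,0],[-0.0363,0.0268,0,0],[-0.0363,0.0268,0,0],[0,0,0,-7.8],[0,0,0,-7.8],[0,0,0,-7.8],[0,0,0,-7.8],[0,0,0,0],[0,0,0,0]]'; python3 - <<'E'
from h import *
P=np.array([bot.get_obs()['eef_pos'] for _ in range(3)]);print(P)
m,W,c=wrist('w6');print(tomove(np.array([.5205,-.180])-P.mean(0)[:2]),np.degrees(np.arctan2(pose()[1,0],pose()[0,0])),bot.get_obs()['q'],bot.get_obs()['grasp_force'])
t=pose();print(proj(m,W,[*t[:2,3],t[2,3]+.009]))
E
```

```text
t: 17.8
eef_pos: [0.5324, 0.0912, 0.2044]
tool_rot: [-0.001, 0.902, 0.431, 0.001]
contact_force: [-0.1, -0.2, -4.0]
gripper_width: 0.322
grasp_force: 80.2
t: 19.0
eef_pos: [0.52, -0.1795, 0.2028]
tool_rot: [-0.001, 0.754, 0.656, -0.001]
contact_force: [0.5, 0.1, -3.3]
gripper_width: 0.326
grasp_force: 80.4
[[ 0.5200255  -0.17954998  0.2028413 ]
 [ 0.5200255  -0.17954998  0.2028413 ]
 [ 0.5200255  -0.17954998  0.2028413 ]]
[-3.80372132e-04  5.31967115e-04 -1.06860149e-06] 82.08236015296522 [-0.39666521  0.40591115  0.79262468  1.93653162 -0.35405946  0.94471958
  0.42928173] 80.36874926649034
[322.52389449 332.593063  ]
```

View pics/w6.png

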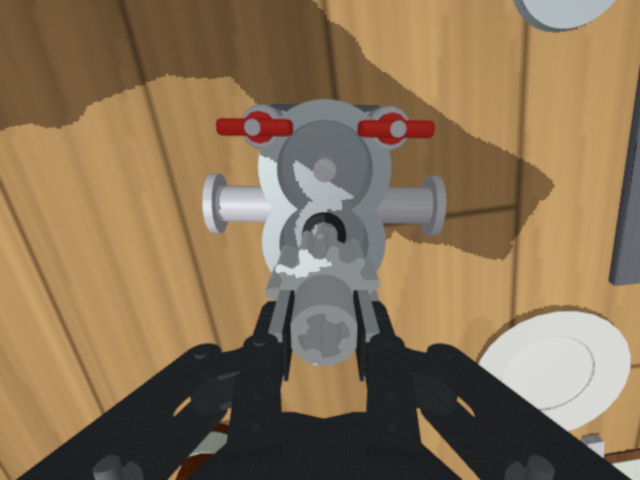

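All three bolts now lie in line with the ports, and the gear is held with its journal top at (322,333) as predicted. Now the insertion.

```bash
python3 -m inch '[[-0.0004,0.0005,0.015,0],[0,0,0.015,0],[0,0,0.007,0],[0,0,0.004,0],[0,0,0,0]]'; python3 -m inch '[[0,0,0.003,0],[0,0,0.003,0],[0,0,0.003,0],[0,0,0.002,0],[0,0,0,0],[0,0,0,0]]'
```

```text
t: 19.55
eef_pos: [0.5209, -0.1803, 0.1622]
tool_rot: [-0.0, 0.753, 0.658, -0.001]
contact_force: [0.3, -0.1, -3.7]
gripper_width: 0.321
grasp_force: 80.4
t: 20.15
eef_pos: [0.5209, -0.1796, 0.1516]
tool_rot: [-0.001, 0.753, 0.658, -0.0]
contact_force: [-2.2, 3.9, -5.4]
gripper_width: 0.326
grasp_force: 80.3
```

```bash
python3 -m inch '[[0,0,0.003,0],[0,0,0.003,0],[0,0,0,0],[0,0,0,0]]'; python3 -c "
from h import *
o=bot.get_obs();print(o['torque'],tomove(o['contact_force'][:2]))"
```

```text
t: 20.55
eef_pos: [0.5209, -0.1795, 0.1456]
tool_rot: [-0.001, 0.753, 0.658, -0.0]
contact_force: [-2.7, 4.7, -5.8]
gripper_width: 0.326
grasp_force: 80.2
[1.08129536 0.77296528 0.04267762] [ 4.32761802 -3.34682144  0.00869514]
```

```bash
python3 -m inch '[[0.0006,-0.0004,0.004,0],[0,0,0.004,0],[0,0,0.004,0],[0,0,0.003,0],[0,0,0,0]]'; python3 -m inch '[[0,0,0.003,0],[0,0,0.003,0],[0,0,0.002,0],[0,0,0,0],[0,0,0,0]]';python3 -c "
from h import *
o=bot.get_obs();print(o['torque'],tomove(o['contact_force'][:2]))"
```

```text
t: 21.05
eef_pos: [0.5209, -0.1792, 0.1307]
tool_rot: [-0.0, 0.753, 0.658, -0.0]
contact_force: [-3.1, 3.9, -6.1]
gripper_width: 0.322
grasp_force: 80.2
t: 21.55
eef_pos: [0.521, -0.1792, 0.1239]
tool_rot: [-0.001, 0.753, 0.658, 0.0]
contact_force: [-6.4, 6.0, 7.6]
gripper_width: 0.326
grasp_force: 81.7
[1.40757143 1.51042084 0.0323411 ] [ 5.09978574 -7.1548023   0.011904  ]
```

```bash
python3 -m inch '[[0.0005,-0.0008,0.001,0],[0,0,0.001,0],[0,0,0.001,0],[0,0,0.001,0],[0,0,0,0],[0,0,0,0]]';python3 -c "
from h import *
o=bot.get_obs();print(o['torque'],tomove(o['contact_force'][:2]))"
```

```text
t: 22.15
eef_pos: [0.521, -0.179, 0.1218]
tool_rot: [-0.0, 0.753, 0.658, 0.001]
contact_force: [-10.8, 8.8, 25.3]
gripper_width: 0.325
grasp_force: 83.9
[1.88724187 2.59343738 0.0304229 ] [ 7.27814250e+00 -1.18565817e+01  4.46374630e-03]
```

```bash
python3 -m inch '[[0.0004,-0.0008,0.001,0],[0,0,0.001,0],[0,0,0,0],[0,0,0,0],[0,0,0,0]]';python3 -c "
from h import *
o=bot.get_obs();print(o['torque'],tomove(o['contact_force'][:2]))
c=bot.read_camera('top')
T=pose();print(T[:3,2])
for i in range(5):bot.read_camera('top');print(bot.get_obs()['eef_pos'],bot.get_obs()['contact_force'])"
```

```text
t: 22.65
eef_pos: [0.5209, -0.1789, 0.1216]
tool_rot: [-0.0, 0.753, 0.658, 0.002]
contact_force: [-16.1, 11.5, 43.8]
gripper_width: 0.327
grasp_force: 86.0
[2.31230739 3.63999338 0.0528438 ] [  9.1869722  -17.45410131  -0.01825066]
[ 0.00356578  0.00337165 -0.99998796]
[ 0.52095455 -0.17887787  0.12163309] [-15.18688811  10.90229111  44.10431422]
[ 0.52096635 -0.17886088  0.12164256] [-15.87607987  10.28157694  44.21032328]
[ 0.52097027 -0.17884301  0.12165579] [-14.77246755  10.69414367  43.66831381]
[ 0.52095999 -0.17887347  0.12164507] [-16.05826537  10.89264344  44.86660449]
[ 0.52095491 -0.17884394  0.12164455] [-16.23922162  11.27337416  43.72270254]
```

The height has stopped changing (0.1216 m) while the force rises. That puts the gear's underside at about 0.0708 m against the 0.070 m floor, so it is fully home and held. Handing in.

```bash
python3 -c "
from station import bot
print(bot.hand_in())"
```

```text
the job is handed in; nothing more can be done
None
```

I handed the job in with all three wing bolts turned to their end stops and the steel drive gear meshed on the shaft and held pressed home by the gripper; the hand-in returned no verdict.

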